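# Pack the block plane in its case and draw the latch shut

### The arm

A 6-joint arm with a two-finger parallel gripper is mounted at the origin on a cart in front of the work surface, level with it; the furniture and walls round the work are solid. World frame = base frame: x ahead of the robot, y to its left, z up, the work surface at z = 0. Lengths are in m, angles in rad, forces in N, time in s.
With the tool pointing down it reaches from about 0.3 to 0.85 m from the base axis. Payload 4.2 kg.
Tool frame: the origin (TCP) lies on the centre line of the jaws, within the pads' length; the fingertips stand 17 mm ahead of it and the grasp point (between the pads) lies 2 mm behind it; z points along the fingers, y is the line along which they close (so a half turn about z gives the same grasp; the last joint's range is limited). The gripper opens to 91 mm and grips with 3 to 60 N. Pads are 32 mm wide; open, the fingers measure 118 mm over their backs; the gripper's body (76 mm by 178 mm) begins 60 mm behind the grasp point.
Start: joints at [1.201, 0.32, 1.565, -0, 1.257, -0.02], TCP at [0.197, 0.54, 0.231] pointing down, gripper open.
Joint ranges: [-3.11, 3.11], [-0.84, 2.01], [0.21, 2.61], [-1.34, 4.49], [0.05, 2.63], [-2.56, 2.56]. Speed limits (rad/s): [2.57, 2.57, 3.14, 3.14, 3.14, 3.14].

### API

Orientations are given as a unit quaternion [x, y, z, w].
In Python, from workcell import arm gives the robot as it stands.
- The arm moves only by the shell command python3 -m creep 'ROWS' [FORCE]. ROWS is JSON, a list of rows, each a list of 7 numbers: the finger opening in m, from 0 to 0.0912, then the shift along the tool's x, y, z in m, then the turn, a rotation vector about the tool's x, y, z in rad. A call has exactly 10 rows; each row is the pose to reach, as a shift and turn from the pose commanded when the call began, along the tool's axes at that moment; what a row does not reach only later rows make up. A row lasts 1/12 s, in which the tool goes at most 41.7 mm and 7.16 degrees, less where a joint would pass 70% of its speed; a pose out of reach is approached as far as the arm can. A call with a gripper value outside its range is refused whole. The fingers move at their own pace and stop on an object; FORCE is the grip in N (left out, the last holds). Time passes only in rows, so rows that repeat a pose let the fingers close, or fill a call up. It gives the time, the measured TCP pose, the force, the opening and the grip force at its end, in the units of the state.
- arm.get_obs(): the state, without advancing time (a new reading comes with each control period).
- arm.capture(name): name is "scene" or "top" or "wrist"; returns a dict with "frame" (400x640x3 uint8, red, green, blue), "camera_matrix" (3x3 intrinsics, pixels), "extrinsics" (4x4, takes a point from world to camera coordinates); the wrist camera has in their place "hand_eye" (4x4, takes a point from camera to tool coordinates, whose origin is the TCP and whose axes are the flange's). Camera axes: x right, y down, z forward; pixel columns grow to the right and rows downward; lengths in m; the calibration is good to about 2 mm. A picture is of the moment at which its call begins: read the wrist's pose just before it. There is no depth.
- arm.job_done(): hands the job in; it is judged then, once.
The state is a dict: "t": time; "joint_pos": joint angles; "dq": joint speeds; "joint_torque": joint torques, N m; "tcp_pos": TCP position; "eef_rot": TCP orientation; "contact_force": force on the tool from outside, world axes, zero at the start; "ft_torque": the same for the moment, N m; "width": finger opening in m; "finger_force": force on a finger pad.
Only numpy, scipy, OpenCV 4.12 (cv2) and the standard library are available. Lean on these libraries where they do the work, as an engineer would, in place of code of your own. Each camera call takes 0.05 s, during which the arm holds its last target. There are 200 camera calls.

### The job

Put the block plane away: set it down gently on its sole inside the open wooden case, and swing the lid fully shut. Then flip the wire loop of the draw latch over so that its cross bar lies behind the hooked keeper on the lid, and press the latch lever all the way down past centre until it lies flat and the loop is pulled tight. Leave the other things on the bench where they are.

Things in the scene. Friction and masses are not known exactly. Their poses are not given: they have to be found in the camera images.
- block_plane: Low-angle block plane, grey metal, 46 mm wide (its x), 150 mm long (its y), 45 mm high, 0.4 to 0.9 kg, lying loose on its sole on the bench. Origin: centre of the sole. Grasp it across the 46 mm body near the middle; the flat sides are 6 to 35 mm above the sole.
- case: Brown wooden case fixed to the bench. Origin: centre of its box's underside; x points from the latch side to the lid hinge, z up. Box 126 (x) by 200 (y) by 62 mm high, walls and floor 8 mm, open top; inside 110 x 184 mm, floor at z = 8 mm. In front of it a solid step, 110 mm wide, 62 mm high, x = -171 to -63 mm, carries the draw latch, the steel mechanism that holds the lid down.
- lid_hinge (a point): Middle of the lid's hinge axis (along case y), at case x = 63, z = 62.5 mm.
- lever_axis (a point): Middle of the latch lever's hinge axis (along case y), at case x = -93, z = 80 mm.
- lid (a joint): Angle of the case lid: 0 shut, positive opens upward, away from the latch; starts at about 1.6 to 1.8 (just past upright, stop at 1.95). Wooden lid 126 by 200 by 9.5 mm; a stiff hinge (0.22 N m of friction) keeps it where it is left. Its outer face is 9.5 mm off the hinge axis.
- lid_edge (a point): Middle of the upper (outer) front edge of the lid, 126 mm from the hinge axis.
- keeper (a point): Where the centre of the loop's cross bar lies when hooked: on the lid's outer face, 109 mm from the hinge axis, behind the steel keeper. The keeper is a post 40 mm wide (y), 6 mm thick, 14 mm high, whose top lip overhangs 4 mm toward the lid hinge; the bar goes in on the hinge side of the post, under the lip. Axes as the lid's (the case's when shut).
- lever (a joint): Angle of the latch lever: 0 flat, pointing away from the lid (latched); positive swings its tip up and over toward the lid. Starts 1.57 to 1.85 (about upright), stop at 2.0; stays where left (0.12 N m friction). With the loop hooked, slack is taken up as it goes down, then the loop's spring resists (about 3 to 5 N near the tip) until centre at about 0.26; beyond, it is pulled home.
- lever_tip (a point): Tip of the latch lever, mid thickness. Flat steel lever 18 mm wide, 5 mm thick, tip 80 mm from its axis.
- bail_pin (a point): Middle of the pin that hinges the wire loop to the lever, 28 mm from the lever axis: at lever angle q it is at case x = -93 - 28 cos(q - 0.176), z = 80 + 28 sin(q - 0.176) mm.
- bail (a joint): Angle of the wire loop relative to the lever; loop's rise above case +x = this minus the lever angle (0: pointing level toward the lid; 1.57: upright). Swings freely; starts tipped back past upright, away from the lid, on its stop at 3.75 and stays there by its weight. Pushed over past upright it falls by itself onto the lid.
- bail_bar (a point): Middle of the cross bar of the loop: steel bar 8 mm thick, 68 mm long along case y, 70 mm from the loop's hinge pin. The side wires run at 34 mm either side of the lever, so the lever passes through the loop.
- bail_loop (a joint): Stretch of the spring-loaded loop in m: 0 slack, about 0.004 when latched.
- sanding_block: Bystander: cork sanding block with paper, 62 x 112 x 32 mm, loose; origin centre of its underside.
- tape_measure: Bystander: tape measure, 36 x 80 x 65 mm, loose, standing; origin centre of its underside.
- card_scraper: Bystander: flat scraper with a wooden handle strip, 44 x 130 x 14 mm, loose; origin centre of its underside.
- screwdriver_b: Bystander: screwdriver with dark handle, 24 x 158 x 26 mm, loose; origin centre of its underside.
- cork_block: Bystander: cork block, 45 x 75 x 26 mm, loose; origin centre of its underside.

How it is judged:
On the way, in this order (a step that is already met when the one before it is completed fails the run):
1. the plane lies on its sole inside the case, let go (x of block_plane in the frame of case between -0.04 and 0.04 m and y of block_plane in the frame of case between -0.03 and 0.03 m and z of block_plane in the frame of case below 0.015 m and angle between block_plane's own z axis and vertical below 0.15 rad and contact force between the fingers and block_plane below 0.1 N), for 0.2 s.
2. the lid is shut (value of joint lid below 0.04 rad), for 0.2 s.
3. the loop's cross bar lies behind the keeper (x of bail_bar in the frame of keeper between -0.005 and 0.03 m and z of bail_bar in the frame of keeper between -0.008 and 0.008 m), for 0.2 s.
At the end, for the whole second after the job is handed in: The plane lies on its sole on the case floor (within 7 mm, tilt under 0.15 rad), the lid is shut within 0.04 rad, the loop's bar is behind the keeper within 8 mm of its notch, the lever is within 0.06 rad of flat, and the loop is stretched over 2 mm (value of joint lever below 0.06 rad and value of joint bail_loop above 0.002 m and value of joint lid below 0.04 rad and x of bail_bar in the frame of keeper between -0.005 and 0.008 m and z of bail_bar in the frame of keeper between -0.008 and 0.008 m and x of block_plane in the frame of case between -0.04 and 0.04 m and y of block_plane in the frame of case between -0.03 and 0.03 m and z of block_plane in the frame of case below 0.015 m and angle between block_plane's own z axis and vertical below 0.15 rad and linear speed of block_plane below 0.02 m/s); the robot touches nothing.
It fails at once if the plane is dropped (falls freely faster than 0.7 m/s, about 25 mm) (linear speed of block_plane above 0.7 m/s and contact force between the fingers and block_plane below 0.1 N).
It fails at once if another loose thing on the bench is shifted by more than 40 mm (distance of any of sanding_block, tape_measure, screwdriver_b, cork_block, card_scraper from where it was at the start of the episode above 0.04 m).
It also fails if it takes over 64 s, if anything falls off the work surface, if the arm or the gripper's body presses on something with over 40 N, if the wrist force passes 120 N, or if a joint passes its speed limit or range.

## Working session

There is one attempt and no reset: what is moved stays moved. The work goes in short steps, Python scripts to look and compute and a shell command to move; the robot and the scene stay as the last step left them, time stands still between calls to the robot, and variables do not carry over. Pictures are saved under pics/ and viewed, at most 10 in all, crops included, and the job is handed in when it is done.

```bash
mkdir -p pics; ls
cat > h.py <<'E'
import numpy as np, cv2
from workcell import arm
from scipy.spatial.transform import Rotation as R
def snap(cam,fn):
    o=arm.get_obs(); c=arm.capture(cam); cv2.imwrite('pics/'+fn+'.png',c['frame'][:,:,::-1])
    if 'extrinsics' in c: E=np.array(c['extrinsics'])
    else:
        T=np.eye(4);T[:3,:3]=R.from_quat(o['eef_rot']).as_matrix();T[:3,3]=o['tcp_pos']
        E=np.linalg.inv(T@np.array(c['hand_eye']))
    np.savez('pics/'+fn+'.npz',K=c['camera_matrix'],E=E); return c
def ray(fn,uv):
    d=np.load('pics/'+fn+'.npz');K,E=d['K'],d['E']
    r=E[:3,:3].T@np.linalg.inv(K)@[uv[0],uv[1],1]; o=-E[:3,:3].T@E[:3,3]; return o,r
def onz(fn,uv,z):
    o,r=ray(fn,uv); return o+r*(z-o[2])/r[2]
def proj(fn,p):
    d=np.load('pics/'+fn+'.npz'); q=d['K']@(d['E'][:3,:3]@np.array(p)+d['E'][:3,3]); return q[:2]/q[2]
def totool(p):  # world point into tool axes from TCP now
    o=arm.get_obs(); return R.from_quat(o['eef_rot']).inv().apply(np.array(p)-o['tcp_pos'])
E
python3 - <<'E'
from h import *
snap('scene','s0');snap('top','t0')
print(arm.get_obs())
for n in ('s0','t0'):
    a=cv2.imread(f'pics/{n}.png'); cv2.imwrite(f'pics/{n}v.png',cv2.resize(a,(800,500),interpolation=cv2.INTER_CUBIC))
    d=np.load(f'pics/{n}.npz');print(d['K'],-d['E'][:3,:3].T@d['E'][:3,3])
E
```

```text
pics
{'t': 0.1, 'joint_pos': array([ 1.20099974e+00,  3.20228816e-01,  1.56554300e+00, -2.02987414e-05,
        1.25740582e+00, -2.00390457e-02]), 'dq': array([-0.00016866, -0.00083104, -0.00319515, -0.00036981,  0.00085206,
       -0.00077696]), 'joint_torque': array([ 5.79948355e-04, -4.13327157e+01, -2.32509971e+01,  7.31180725e-02,
        4.20221128e-02, -3.26605277e-05]), 'tcp_pos': array([0.19690865, 0.53978344, 0.2302093 ]), 'eef_rot': array([ 1.73985613e-01,  9.84747875e-01, -7.79355741e-04, -1.44024989e-04]), 'contact_force': array([ 0.17683015, -0.56132892, -0.19854033]), 'ft_torque': array([ 0.02126731,  0.00197456, -0.02916698]), 'finger_force': 0.0, 'width': 0.09129980474452506}
[[436.09894728   0.         316.96087412]
 [  0.         436.09894728 198.58710453]
 [  0.           0.           1.        ]] [-0.05698706 -0.50642981  0.77512371]
[[407.05728779   0.         323.29133145]
 [  0.         407.05728779 197.58148877]
 [  0.           0.           1.        ]] [0.40855198 0.17252099 1.11831713]
```

View pics/s0v.png

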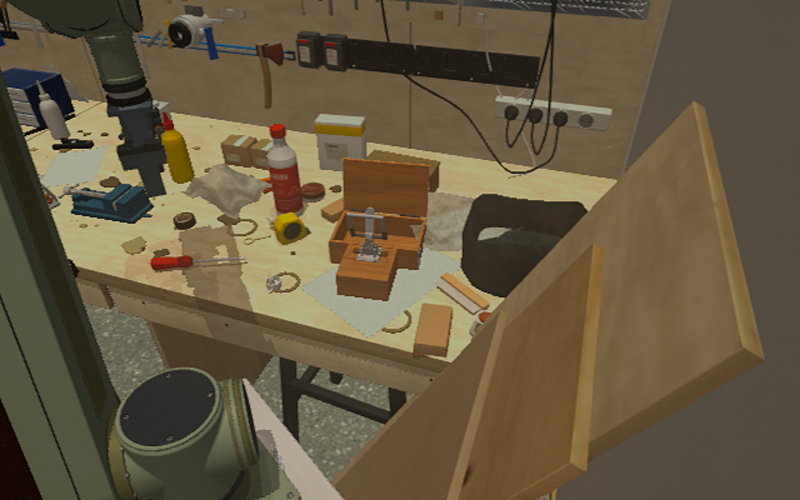

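View pics/t0v.png

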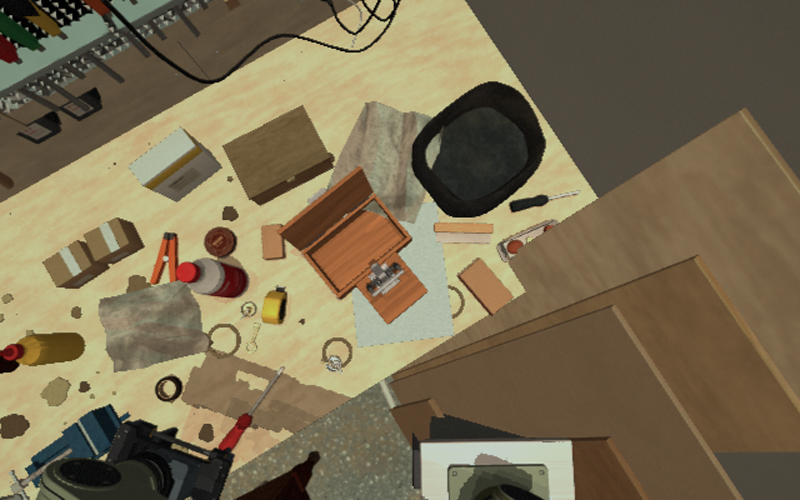

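Scene: case with open lid at about (375,240), latch at (370,240). Top: case at (360,250), and a grey object with red-brown knobs at (528,240), partly hidden by a board, which is probably the plane. I'll zoom in on both.

Run:
```python
from h import *
t=cv2.imread('pics/t0.png'); s=cv2.imread('pics/s0.png')
a=cv2.resize(t[130:270,210:360],(560,523),interpolation=cv2.INTER_CUBIC)
b=cv2.resize(t[160:220,390:450],(240,240),interpolation=cv2.INTER_CUBIC)
c=cv2.resize(s[225:285,350:410],(240,240),interpolation=cv2.INTER_CUBIC)
im=np.zeros((523,800,3),np.uint8); im[:523,:560]=a; im[:240,560:]=b; im[250:490,560:]=c
cv2.imwrite('pics/c1.png',im)
for u,v in [(528,240),(75,440),(360,250),(390,320),(272,305),(485,285),(463,230),(0,0),(800,0),(0,500),(800,500)]: print(u,v,onz('t0',(u*.8,v*.8),0).round(3))
```

```text
528 240 [ 0.573 -0.09   0.   ]
75 440 [0.162 0.892 0.   ]
360 250 [0.558 0.283 0.   ]
390 320 [0.403 0.219 0.   ]
272 305 [0.44  0.477 0.   ]
485 285 [0.475 0.009 0.   ]
463 230 [0.599 0.053 0.   ]
0 0 [1.182 1.147 0.   ]
800 0 [ 1.131 -0.756 -0.   ]
0 500 [0.044 1.043 0.   ]
800 500 [ 0.022 -0.619  0.   ]
```

View pics/c1.png

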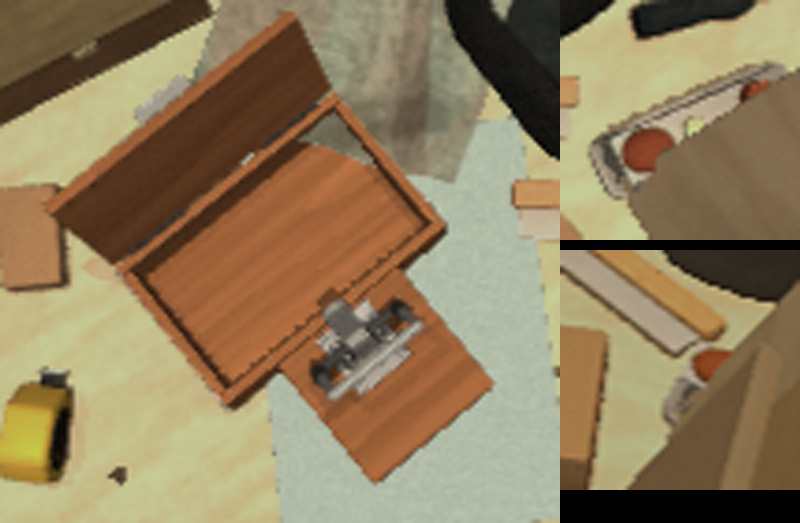

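The crop shows box rim corners at (122,270), (230,402), (443,228) and (335,97). The step front corners are at (375,480) and (490,385), with the loop tipped back over the step. The plane is at the right, lying diagonally, half hidden by a board. Next I triangulate the board and fit the case.

```bash
cat >> h.py <<'E'
def tri(obs):
    A=[];b=[]
    for fn,uv in obs:
        o,r=ray(fn,uv); r=r/np.linalg.norm(r); P=np.eye(3)-np.outer(r,r); A.append(P);b.append(P@o)
    A=np.vstack(A);b=np.hstack(b); x=np.linalg.lstsq(A,b,rcond=None)[0]; return x, np.abs(A@x-b).max()
E
python3 - <<'E'
from h import *
from scipy.optimize import least_squares
k=.8
for a,b in [((743,109),(695,104)),((697,257),(600,247)),((752,450),(583,470))]:
    x,e=tri([('t0',np.array(a)*k),('s0',np.array(b)*k)]); print('board',x.round(3),e.round(4))
cr=lambda u,v:(210+u/3.733,130+v/3.733)
pts=[((-.063,.1),(230,402)),((-.063,-.1),(443,228)),((.063,-.1),(335,97)),((.063,.1),(122,270)),((-.171,.055),(375,480)),((-.171,-.055),(490,385))]
W=[onz('t0',cr(*p),.062)[:2] for _,p in pts]
L=np.array([p for p,_ in pts])
for flip in (1,-1):
    pass
def f(q):
    c,s=np.cos(q[2]),np.sin(q[2]); return ((L@np.array([[c,s],[-s,c]])+q[:2])-W).ravel()
r=least_squares(f,[.55,.28,np.arctan2(*(W[2]-W[1])[::-1])]); print('case',r.x.round(4),(r.fun*1000).round(1))
crb=lambda u,v:(390+(u-560)/4,160+v/4)
for p in [(600,150),(607,132),(780,65),(612,192),(592,150)]: print(p,onz('t0',crb(*p),.03).round(3))
E
```

```text
board [ 0.661 -0.251  0.497] 0.001
board [ 0.49  -0.257  0.357] 0.0003
board [ 0.221 -0.38   0.298] 0.0282
case [0.5605 0.284  0.6711] [-3.4  3.   1.9 -3.5  4.6 -0.3  1.5  5.4 -4.7  0.5  0.  -5.1]
(600, 150) [ 0.555 -0.022  0.03 ]
(607, 132) [ 0.567 -0.027  0.03 ]
(780, 65) [ 0.611 -0.146  0.03 ]
(612, 192) [ 0.526 -0.028  0.03 ]
(592, 150) [ 0.555 -0.016  0.03 ]
```

Run:
```python
from h import *
k=.8
def n(fn,a,b): return np.cross(ray(fn,np.array(a)*k)[1],ray(fn,np.array(b)*k)[1])
def unit(v): return v/np.linalg.norm(v)
print('big upper-left edge',unit(np.cross(n('t0',(743,109),(388,380)),n('s0',(695,104),(345,480)))))
print('big yellow edge',unit(np.cross(n('t0',(743,109),(799,187)),n('s0',(697,104),(762,354)))))
print('small upper-left',unit(np.cross(n('t0',(697,257),(390,380)),n('s0',(600,247),(460,490)))))
print('small right',unit(np.cross(n('t0',(697,257),(752,450)),n('s0',(600,247),(583,470)))))
```

```text
big upper-left edge [ 0.31944569 -0.33943739  0.88472409]
big yellow edge [0.82351147 0.55779428 0.10341371]
small upper-left [ 0.15914158 -0.15917224  0.97433986]
small right [0.62908082 0.47475958 0.61551658]
```

Run:
```python
from h import *
for p in [(.661,-.251,.497),(.661,-.251,0),(.48,-.06,0),(.49,-.257,.357),(.49,-.257,0),(.57,-.155,.25)]: print(p,(proj('t0',p)/.8).round(),(proj('s0',p)/.8).round())
```

```text
(0.661, -0.251, 0.497) [741. 110.] [696. 103.]
(0.661, -0.251, 0) [598. 200.] [608. 364.]
(0.48, -0.06, 0) [517. 282.] [462. 354.]
(0.49, -0.257, 0.357) [698. 257.] [600. 247.]
(0.49, -0.257, 0) [607. 276.] [553. 419.]
(0.57, -0.155, 0.25) [599. 219.] [557. 252.]
```

```bash
python3 -m creep '[[0.09,-0.3,-0.28,-0.1,0,0,0],[0.09,-0.3,-0.28,-0.1,0,0,0],[0.09,-0.3,-0.28,-0.1,0,0,0],[0.09,-0.3,-0.28,-0.1,0,0,0],[0.09,-0.3,-0.28,-0.1,0,0,0],[0.09,-0.3,-0.28,-0.1,0,0,0],[0.09,-0.3,-0.28,-0.1,0,0,0],[0.09,-0.3,-0.28,-0.1,0,0,0],[0.09,-0.3,-0.28,-0.1,0,0,0],[0.09,-0.3,-0.28,-0.1,0,0,0]]' 30
python3 - <<'E'
from h import *
c=snap('wrist','w1'); o=arm.get_obs(); print(o['tcp_pos'],o['eef_rot'],o['joint_pos'].round(2)); print(np.array(c['hand_eye']).round(3),c['camera_matrix'])
print([onz('w1',p,0).round(3) for p in [(0,0),(640,0),(0,400),(640,400)]])
E
```

```text
t: 0.93
tcp_pos: [0.3805, 0.1773, 0.3299]
eef_rot: [0.174, 0.985, 0.0, -0.0]
contact_force: [0.2, 0.8, -0.3]
width: 0.0902
finger_force: 0.0
[0.38457614 0.1713726  0.33185664] [ 0.17713995  0.98417678 -0.00202595  0.00365937] [ 0.4   0.02  1.69 -0.01  1.43 -0.82]
[[ 0.    -0.961 -0.278  0.079]
 [ 1.     0.001 -0.001 -0.002]
 [ 0.001 -0.278  0.961 -0.153]
 [ 0.     0.     0.     1.   ]] [[281.66587794   0.         318.15071738]
 [  0.         281.66587794 198.45021141]
 [  0.           0.           1.        ]]
[array([-0.013, -0.184,  0.   ]), array([0.312, 0.707, 0.   ]), array([ 0.636, -0.682,  0.   ]), array([1.127, 0.673, 0.   ])]
```

View pics/w1.png

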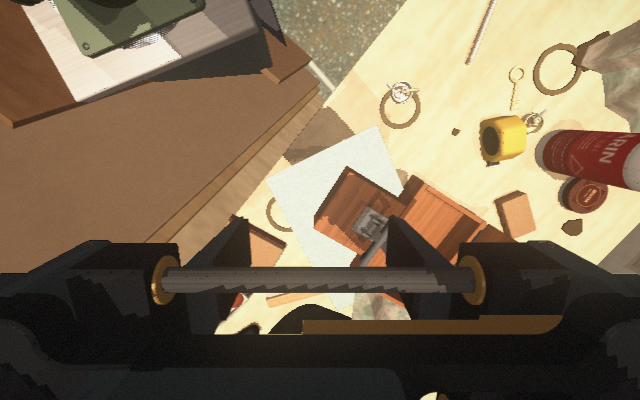

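The wrist view shows the case at (400,210), the robot base at the top left, and the board's edge running from (320,90) to (150,240). The plane is hidden behind the fingers.

Run:
```python
from h import *
k=.8
print(tri([('t0',(386*k,380*k)),('w1',(320,92))]))
o1,r1=ray('t0',(743*k,109*k));
def n(fn,a,b): return np.cross(ray(fn,np.array(a))[1],ray(fn,np.array(b))[1])
d=np.cross(n('t0',(743*k,109*k),(388*k,380*k)),n('w1',(318,95),(150,243))); print(d/np.linalg.norm(d))
for p in [(.661,-.251,.497),(.57,-.09,0),(.5605,.284,.062)]: print(proj('w1',p))
```

```text
(array([ 0.27036118,  0.22482345, -0.02900429]), np.float64(0.005763123065766845))
[0.03236483 0.07242044 0.99684893]
[-379.79359154 1284.40048661]
[225.81210001 299.14575055]
[417.99664091 251.0046112 ]
```

```bash
python3 -c "
from scipy.spatial.transform import Rotation as R
print((R.from_rotvec([0,0,.87])*R.from_rotvec([0,-.35,0])).as_rotvec())"
```

```text
[ 0.15220953 -0.32755306  0.8608717 ]
```

```bash
python3 -m creep '[[0.09,-0.18,-0.07,-0.03,0.15,-0.33,0.86],[0.09,-0.18,-0.07,-0.03,0.15,-0.33,0.86],[0.09,-0.18,-0.07,-0.03,0.15,-0.33,0.86],[0.09,-0.18,-0.07,-0.03,0.15,-0.33,0.86],[0.09,-0.18,-0.07,-0.03,0.15,-0.33,0.86],[0.09,-0.18,-0.07,-0.03,0.15,-0.33,0.86],[0.09,-0.18,-0.07,-0.03,0.15,-0.33,0.86],[0.09,-0.18,-0.07,-0.03,0.15,-0.33,0.86],[0.09,-0.18,-0.07,-0.03,0.15,-0.33,0.86],[0.09,-0.18,-0.07,-0.03,0.15,-0.33,0.86]]'
python3 - <<'E'
from h import *
c=snap('wrist','w2'); o=arm.get_obs(); print(o['tcp_pos'],o['eef_rot'],o['joint_pos'].round(2))
a=cv2.imread('pics/w2.png'); cv2.imwrite('pics/w2v.png',cv2.resize(a,(800,500),interpolation=cv2.INTER_CUBIC))
E
```

```text
t: 1.82
tcp_pos: [0.5254, 0.0523, 0.359]
eef_rot: [0.563, 0.808, -0.099, 0.143]
contact_force: [0.5, -0.9, -0.7]
width: 0.0898
finger_force: 0.0
[0.52541454 0.05207321 0.35933894] [ 0.56290638  0.80790608 -0.0988843   0.14368737] [ 0.28  0.17  1.5  -0.35  1.45 -0.03]
```

View pics/w2v.png

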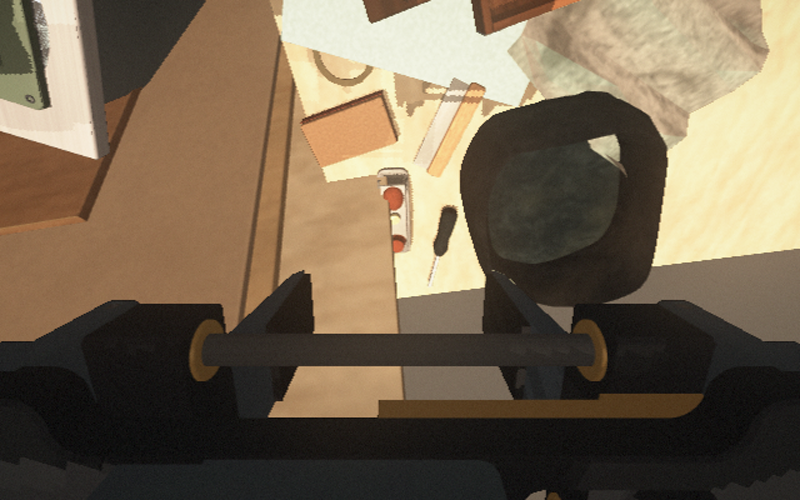

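The wrist view shows the plane at (398,210), left part hidden by a board with its corner at (387,174) and edge down to (403,400). The sanding block is at (350,128) and the scraper at (450,128).

Run:
```python
from h import *
k=.8
def pl(fn,a,b):
    o,ra=ray(fn,np.array(a)*k);_,rb=ray(fn,np.array(b)*k); n=np.cross(ra,rb); n/=np.linalg.norm(n); return n,n@o
P=dict(t=pl('t0',(743,109),(530,266)),s=pl('s0',(695,104),(500,313)),w=pl('w2',(388,180),(403,398)))
for a,b in ('ts','tw','sw'):
    d=np.cross(P[a][0],P[b][0]); print(a+b,'sin',np.linalg.norm(d).round(3),'dir',(d/np.linalg.norm(d)).round(3))
    for z in (.1,.3,.5):
        A=np.array([P[a][0],P[b][0],[0,0,1]]); print(z,np.linalg.solve(A,[P[a][1],P[b][1],z]).round(3))
# corner of the board in w2, on top/scene edge planes
for e in 'ts':
    o,r=ray('w2',(387*k,174*k)); print('corner',e,(o+r*(P[e][1]-P[e][0]@o)/(P[e][0]@r)).round(3))
print('A in w2',proj('w2',(.661,-.251,.497))/k)
for z in (0,.03): print([onz('w2',np.array(p)*k,z).round(3)[:2] for p in [(380,170),(408,168),(411,250),(394,196)]])
```

```text
ts sin 0.934 dir [ 0.302 -0.346  0.888]
0.1 [ 0.526 -0.096  0.1  ]
0.3 [ 0.594 -0.174  0.3  ]
0.5 [ 0.662 -0.252  0.5  ]
tw sin 0.205 dir [0.037 0.046 0.998]
0.1 [ 0.644 -0.266  0.1  ]
0.3 [ 0.652 -0.257  0.3  ]
0.5 [ 0.659 -0.248  0.5  ]
sw sin 0.984 dir [ 0.208 -0.37   0.905]
0.1 [ 0.569 -0.088  0.1  ]
0.3 [ 0.615 -0.17   0.3  ]
0.5 [ 0.661 -0.252  0.5  ]
corner t [ 0.614 -0.29  -0.576]
corner s [ 0.542 -0.043 -0.011]
A in w2 [430.23153997 777.76206148]
[array([ 0.529, -0.036]), array([ 0.566, -0.019]), array([ 0.624, -0.154]), array([ 0.563, -0.068])]
[array([ 0.526, -0.023]), array([ 0.561, -0.007]), array([ 0.615, -0.133]), array([ 0.557, -0.053])]
```

Run:
```python
from h import *
k=.8
F=np.array([.542,-.043,0]);A=np.array([.661,-.251,.497])
for t in (0,.25,.5,1): print(t,[(proj(f,F+t*(A-F))/k).round() for f in ('t0','s0','w2')])
print('foot line other end',onz('w2',(325*k,182*k),0).round(3))
import sys
# crop for closer look: w2 and t0
w=cv2.imread('pics/w2.png')[115:215,235:375]; t=cv2.imread('pics/t0.png')[165:225,385:455]
im=np.zeros((600,800,3),np.uint8)
im[:360,:504]=cv2.resize(w,(504,360),interpolation=cv2.INTER_CUBIC)
im[360:600,:280]=cv2.resize(t,(280,240),interpolation=cv2.INTER_CUBIC)
s=cv2.imread('pics/s0.png')[230:290,355:425]; im[360:600,290:570]=cv2.resize(s,(280,240),interpolation=cv2.INTER_CUBIC)
cv2.imwrite('pics/c2.png',im)
```

```text
0 [array([508., 254.]), array([478., 333.]), array([387., 177.])]
0.25 [array([545., 231.]), array([517., 292.]), array([393., 262.])]
0.5 [array([593., 202.]), array([564., 242.]), array([401., 375.])]
1 [array([741., 110.]), array([696., 103.]), array([430., 778.])]
foot line other end [ 0.459 -0.082  0.   ]
```

View pics/c2.png

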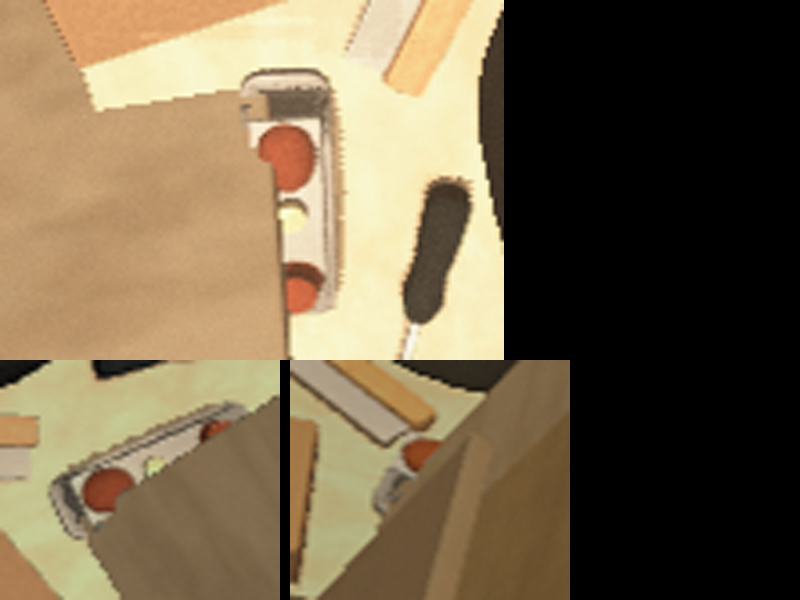

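```bash
cat >> h.py <<'E'
def go(p,h=None,tilt=0,roll=0):
    "rows' 6 numbers to reach TCP p, heading h of tool x (rad), tilt about tool y, roll about tool x"
    o=arm.get_obs(); R0=R.from_quat(o['eef_rot']); d=R0.inv().apply(np.array(p)-o['tcp_pos'])
    if h is None: return d.round(4)
    R1=R.from_euler('z',h)*R.from_euler('x',np.pi)*R.from_euler('y',tilt)*R.from_euler('x',roll)
    return np.r_[d,(R0.inv()*R1).as_rotvec()].round(4)
E
python3 - <<'E'
from h import *
print(go((.63,-.01,.32),1.92,-.35),go((.63,-.01,.32),1.92,-.1))
E
```

```text
[-0.0752  0.0765  0.0695  0.0035  0.0006  0.0039] [-0.0752  0.0765  0.0695  0.003   0.2506  0.0043]
```

```bash
python3 -m creep '[[0.09,-0.075,0.077,0.07,0,0.15,0],[0.09,-0.075,0.077,0.07,0,0.15,0],[0.09,-0.075,0.077,0.07,0,0.15,0],[0.09,-0.075,0.077,0.07,0,0.15,0],[0.09,-0.075,0.077,0.07,0,0.15,0],[0.09,-0.075,0.077,0.07,0,0.15,0],[0.09,-0.075,0.077,0.07,0,0.15,0],[0.09,-0.075,0.077,0.07,0,0.15,0],[0.09,-0.075,0.077,0.07,0,0.15,0],[0.09,-0.075,0.077,0.07,0,0.15,0]]'
python3 - <<'E'
from h import *
c=snap('wrist','w3'); o=arm.get_obs(); print(o['tcp_pos'],o['eef_rot'])
snap('scene','s1'); 
w=cv2.imread('pics/w3.png'); s=cv2.imread('pics/s1.png')
im=np.zeros((600,800,3),np.uint8)
im[:320,:800]=cv2.resize(w[20:276,:],(800,320))
a=cv2.resize(w[100:230,160:330],(366,280),interpolation=cv2.INTER_CUBIC); im[320:600,:366]=a
b=cv2.resize(s[140:330,330:620],(427,280),interpolation=cv2.INTER_CUBIC); im[320:600,373:800]=b
cv2.imwrite('pics/c3.png',im)
E
```

```text
t: 2.7
tcp_pos: [0.63, -0.0096, 0.3209]
eef_rot: [0.569, 0.816, -0.056, 0.084]
contact_force: [0.5, 1.0, 0.0]
width: 0.0898
finger_force: 0.0
[ 0.63010878 -0.00969999  0.32070073] [ 0.56911139  0.81608498 -0.05591788  0.08361053]
```

View pics/c3.png

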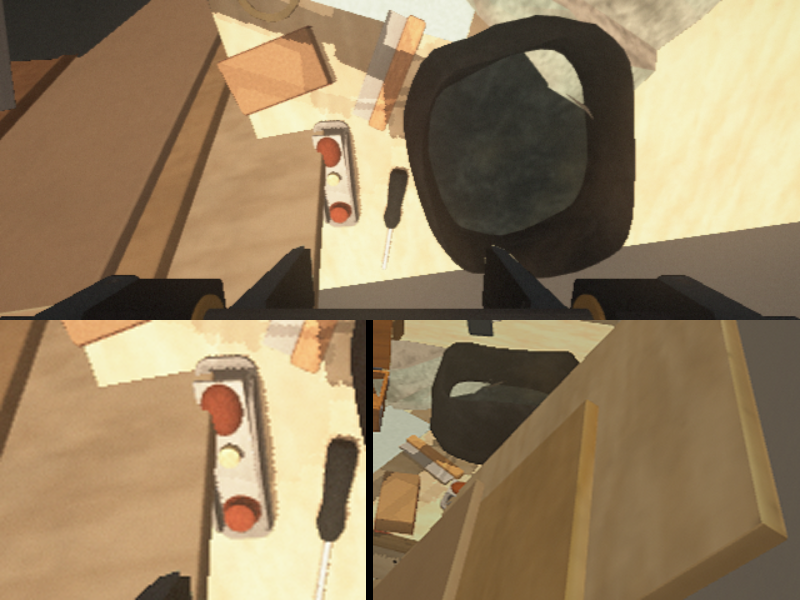

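Montage: plane fully visible from (330,122) to (340,225), knobs at (328,152) and (340,212). The board edge on its left runs from (325,160) to (318,300).

Run:
```python
from h import *
k=.8
def pl(fn,a,b):
    o,ra=ray(fn,np.array(a));_,rb=ray(fn,np.array(b)); n=np.cross(ra,rb); n/=np.linalg.norm(n); return n,n@o
P=dict(t=pl('t0',(743*k,109*k),(530*k,266*k)),s=pl('s0',(695*k,104*k),(500*k,313*k)),w=pl('w2',(388*k,180*k),(403*k,398*k)),v=pl('w3',(260,150),(254,260)))
for a,b in ('ts','tw','sw','wv','tv','sv'):
    d=np.cross(P[a][0],P[b][0]); print(a+b,'sin',np.linalg.norm(d).round(3),'dir',(d/np.linalg.norm(d)).round(3))
    for z in (.1,.3,.5):
        A=np.array([P[a][0],P[b][0],[0,0,1]]); print(z,np.linalg.solve(A,[P[a][1],P[b][1],z]).round(3))
m=lambda u,v:(160+u/366*170,100+(v-320)/280*130)
# plane: knobs & ends; outline of sole/top
for p,z in [((200,375),.02),((255,365),.02),((272,520),.02),((213,520),.02),((221,410),.045),((241,517),.03),((230,456),.04)]: print(p,onz('w3',m(*p),z).round(3)[:2])
o=lambda fn:-np.load(f'pics/{fn}.npz')['E'][:3,:3].T@np.load(f'pics/{fn}.npz')['E'][:3,3]
print(o('w2'),o('w3'))
# board corner near plane seen in w2 and w3
print(tri([('w2',(384*k,174*k)),('w3',(250,125.5))]), tri([('w2',(326*k,182*k)),('w3',(258*k,20+139*k))]))
```

```text
ts sin 0.934 dir [ 0.302 -0.346  0.888]
0.1 [ 0.526 -0.096  0.1  ]
0.3 [ 0.594 -0.174  0.3  ]
0.5 [ 0.662 -0.252  0.5  ]
tw sin 0.205 dir [0.037 0.046 0.998]
0.1 [ 0.644 -0.266  0.1  ]
0.3 [ 0.652 -0.257  0.3  ]
0.5 [ 0.659 -0.248  0.5  ]
sw sin 0.984 dir [ 0.208 -0.37   0.905]
0.1 [ 0.569 -0.088  0.1  ]
0.3 [ 0.615 -0.17   0.3  ]
0.5 [ 0.661 -0.252  0.5  ]
wv sin 0.221 dir [-0.233  0.434 -0.87 ]
0.1 [ 0.572 -0.095  0.1  ]
0.3 [ 0.625 -0.195  0.3  ]
0.5 [ 0.679 -0.294  0.5  ]
tv sin 0.401 dir [ 0.197 -0.188  0.962]
0.1 [ 0.591 -0.19   0.1  ]
0.3 [ 0.632 -0.229  0.3  ]
0.5 [ 0.673 -0.269  0.5  ]
sv sin 0.999 dir [ 0.225 -0.366  0.903]
0.1 [ 0.57  -0.088  0.1  ]
0.3 [ 0.62  -0.169  0.3  ]
0.5 [ 0.67 -0.25  0.5 ]
(200, 375) [ 0.534 -0.04 ]
(255, 365) [ 0.569 -0.02 ]
(272, 520) [ 0.616 -0.133]
(213, 520) [ 0.572 -0.149]
(221, 410) [ 0.557 -0.051]
(241, 517) [ 0.592 -0.134]
(230, 456) [ 0.571 -0.084]
[0.48017945 0.16954823 0.47561277] [0.5910714  0.08986902 0.45505692]
(array([ 0.53225211, -0.03690111,  0.01870915]), np.float64(0.004684355036604533)) (array([ 0.460804  , -0.08398318, -0.00614943]), np.float64(0.00044398500513739836))
```

Run:
```python
from h import *
print(go((.5355,.013,.122),1.935,-.4))
```

```text
[ 9.270e-02 -8.170e-02  1.834e-01  1.000e-04 -1.986e-01 -1.170e-02]
```

```bash
python3 -m creep '[[0.066,0.093,-0.082,0.183,0,-0.2,-0.012],[0.066,0.093,-0.082,0.183,0,-0.2,-0.012],[0.066,0.093,-0.082,0.183,0,-0.2,-0.012],[0.066,0.093,-0.082,0.183,0,-0.2,-0.012],[0.066,0.093,-0.082,0.183,0,-0.2,-0.012],[0.066,0.093,-0.082,0.183,0,-0.2,-0.012],[0.066,0.093,-0.082,0.183,0,-0.2,-0.012],[0.066,0.093,-0.082,0.183,0,-0.2,-0.012],[0.066,0.093,-0.082,0.183,0,-0.2,-0.012],[0.066,0.093,-0.082,0.183,0,-0.2,-0.012]]'
python3 - <<'E'
from h import *
c=snap('wrist','w4'); print(go((.5494,-.0234,.030),1.935,-.4))
# predicted plane outline overlay
im=cv2.imread('pics/w4.png')
C=np.array([.573,-.085]);a=np.array([.357,-.934]);l=np.array([-.934,-.357])
for z,col in ((0,(255,0,0)),(.035,(0,255,0))):
    q=[proj('w4',np.r_[C+i*.075*a+j*.023*l,z]) for i,j in ((-1,-1),(-1,1),(1,1),(1,-1))]
    cv2.polylines(im,[np.int32(np.round(q))],True,col,1)
cv2.imwrite('pics/w4v.png',cv2.resize(im,(800,500),interpolation=cv2.INTER_CUBIC))
E
```

```text
t: 3.63
tcp_pos: [0.5373, 0.013, 0.1237]
eef_rot: [0.557, 0.807, -0.112, 0.165]
contact_force: [0.0, -0.4, 1.5]
width: 0.0661
finger_force: 0.0
[ 0.0012 -0.0017  0.101   0.0027  0.0018 -0.002 ]
```

View pics/w4v.png

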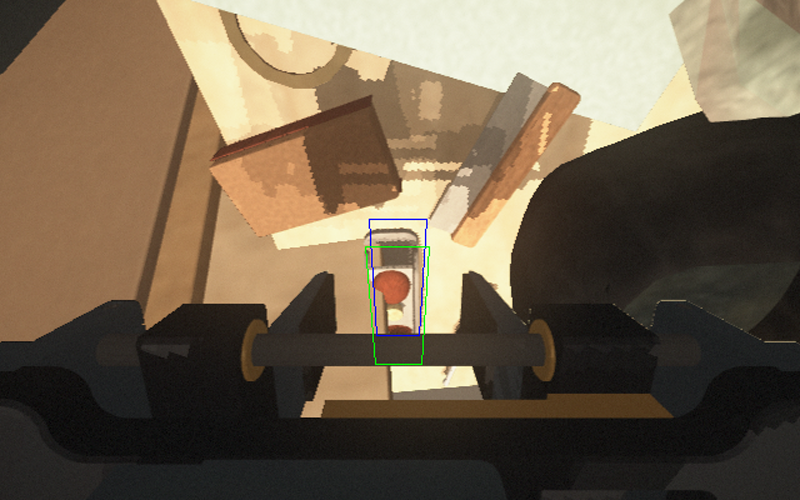

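The predicted outline is about 7 px too far right and 10 px too near. The real near end of the plane is at (392,230), and the board foot is at (363,236), almost flush with it. I shift the target 5 mm left and go down carefully.

```bash
python3 -m creep '[[0.06,0.001,-0.007,0.02,0,0,0],[0.06,0.001,-0.007,0.04,0,0,0],[0.06,0.001,-0.007,0.055,0,0,0],[0.06,0.001,-0.007,0.065,0,0,0],[0.06,0.001,-0.007,0.073,0,0,0],[0.06,0.001,-0.007,0.08,0,0,0],[0.06,0.001,-0.007,0.087,0,0,0],[0.06,0.001,-0.007,0.092,0,0,0],[0.06,0.001,-0.007,0.097,0,0,0],[0.06,0.001,-0.007,0.099,0,0,0]]'
```

```text
t: 4.52
tcp_pos: [0.5421, -0.0251, 0.0298]
eef_rot: [0.556, 0.807, -0.113, 0.164]
contact_force: [0.1, 0.6, 0.8]
width: 0.0598
finger_force: 0.3
```

```bash
python3 -m creep '[[0.06,-0.003,0,0.001,0,0,0],[0.06,-0.006,0,0.002,0,0,0],[0.04,-0.006,0,0.002,0,0,0],[0.04,-0.006,0,0.002,0,0,0],[0.03,-0.006,0,0.002,0,0,0],[0.03,-0.006,0,0.002,0,0,0],[0.03,-0.006,0,0.002,0,0,0],[0.03,-0.006,0,0.002,0,0,0],[0.03,-0.006,0,0.002,0,0,0],[0.03,-0.006,0,0.002,0,0,0]]' 45
```

```text
t: 5.35
tcp_pos: [0.5452, -0.0304, 0.0311]
eef_rot: [0.556, 0.807, -0.113, 0.164]
contact_force: [3.4, 2.0, -0.2]
width: 0.0419
finger_force: 44.9
```

```bash
python3 -m creep '[[0.03,0.003,0,-0.0012,0,0,0],[0.03,0.006,0,-0.0025,0,0,0],[0.03,0.009,0,-0.004,0,0,0],[0.03,0.013,0,-0.0055,0,0,0],[0.03,0.017,0,-0.007,0,0,0],[0.03,0.021,0,-0.009,0,0,0],[0.03,0.025,0,-0.0105,0,0,0],[0.03,0.028,0,-0.012,0,0,0],[0.03,0.028,0,-0.012,0,0,0],[0.03,0.028,0,-0.012,0,0,0]]'
```

```text
t: 6.18
tcp_pos: [0.5323, -0.0025, 0.031]
eef_rot: [0.556, 0.807, -0.114, 0.163]
contact_force: [-0.7, -0.9, 5.1]
width: 0.0421
finger_force: 45.0
```

Run:
```python
from h import *
k=.8
print('sand',[onz('w4',(u*k,v*k),.032).round(3)[:2] for u,v in [(400,188),(262,235),(212,160),(372,97)]])
print('scr',[onz('w4',(u*k,v*k),.01).round(3)[:2] for u,v in [(455,243),(430,222),(517,73),(580,90),(475,245)]])
print('foot',[onz('w4',(u*k,v*k),0).round(3)[:2] for u,v in [(275,248),(363,236)]])
print('plane near',[onz('w4',(u*k,v*k),.03).round(3)[:2] for u,v in [(364,240),(420,240),(392,229)]])
c=snap('wrist','w5')
```

```text
sand [array([0.531, 0.029]), array([ 0.453, -0.041]), array([0.417, 0.006]), array([0.497, 0.076])]
scr [array([ 0.596, -0.014]), array([ 0.568, -0.002]), array([0.572, 0.113]), array([0.613, 0.118]), array([ 0.612, -0.01 ])]
foot [array([ 0.459, -0.08 ]), array([ 0.526, -0.041])]
plane near [array([ 0.523, -0.022]), array([ 0.561, -0.007]), array([ 0.538, -0.005])]
```

```bash
python3 -m creep '[[0.06,0,0,0,0,0,0],[0.06,0,0,0,0,0,0],[0.06,0,0,0,0,0,0],[0.06,-0.008,0,0.003,0,0,0],[0.06,-0.016,0,0.0067,0,0,0],[0.06,-0.022,0,0.009,0,0,0],[0.06,-0.026,0,0.011,0,0,0],[0.06,-0.03,0,0.0125,0,0,0],[0.06,-0.034,0,0.014,0,0,0],[0.06,-0.034,0,0.014,0,0,0]]' 45
```

```text
t: 7.07
tcp_pos: [0.5468, -0.0376, 0.0313]
eef_rot: [0.557, 0.807, -0.113, 0.164]
contact_force: [-0.1, 0.0, -0.3]
width: 0.0603
finger_force: 0.0
```

```bash
python3 -m creep '[[0.04,-0.004,0,0.001,0,0,0],[0.03,-0.004,0,0.001,0,0,0],[0.03,-0.004,0,0.001,0,0,0],[0.03,-0.004,0,0.001,0,0,0],[0.03,-0.004,0,0.001,0,0,0],[0.03,-0.004,0,0.001,0,0,0],[0.03,-0.004,0,0.001,0,0,0],[0.03,-0.004,0,-0.003,0,0,0],[0.03,-0.004,0,-0.007,0,0,0],[0.03,-0.004,0,-0.012,0,0,0]]' 60
```

```text
t: 7.9
tcp_pos: [0.5446, -0.0354, 0.0429]
eef_rot: [0.556, 0.807, -0.114, 0.162]
contact_force: [0.5, 0.3, -7.7]
width: 0.0439
finger_force: 58.7
```

```bash
python3 -m creep '[[0.03,0,0,-0.015,0,0,0],[0.03,0,0,-0.03,0,0,0],[0.03,0,0,-0.045,0,0,0],[0.03,0,0,-0.06,0,0,0],[0.03,0,0,-0.08,0,0,0],[0.03,0,0,-0.1,0,0,0],[0.03,0,0,-0.12,0,0,0],[0.03,0,0,-0.14,0,0,0],[0.03,0,0,-0.16,0,0,0],[0.03,0,0,-0.17,0,0,0]]'
python3 - <<'E'
from h import *
o=arm.get_obs(); print(o['contact_force'],o['ft_torque'],go((.46,.10,.32),2.242,-.4), go((.50,.22,.32),2.242,-.4))
E
```

```text
t: 8.73
tcp_pos: [0.5223, 0.0276, 0.202]
eef_rot: [0.556, 0.807, -0.112, 0.164]
contact_force: [1.0, 0.8, -7.9]
width: 0.0439
finger_force: 59.3
[ 0.98433035  0.78010908 -7.88226462] [0.86105491 0.25381088 0.01299497] [ 0.0368 -0.0322 -0.1437 -0.1183 -0.     -0.2833] [ 0.127   0.0479 -0.1817 -0.1183 -0.     -0.2833]
```

```bash
python3 -m creep '[[0.03,0.037,-0.032,-0.144,-0.118,0,-0.283],[0.03,0.037,-0.032,-0.144,-0.118,0,-0.283],[0.03,0.037,-0.032,-0.144,-0.118,0,-0.283],[0.03,0.037,-0.032,-0.144,-0.118,0,-0.283],[0.03,0.037,-0.032,-0.144,-0.118,0,-0.283],[0.03,0.037,-0.032,-0.144,-0.118,0,-0.283],[0.03,0.037,-0.032,-0.144,-0.118,0,-0.283],[0.03,0.037,-0.032,-0.144,-0.118,0,-0.283],[0.03,0.037,-0.032,-0.144,-0.118,0,-0.283],[0.03,0.037,-0.032,-0.144,-0.118,0,-0.283]]'
python3 - <<'E'
from h import *
snap('wrist','w6');snap('scene','s6');snap('top','t6'); o=arm.get_obs();print(o['ft_torque'],o['tcp_pos'])
import cv2
a=cv2.imread('pics/w6.png');b=cv2.imread('pics/s6.png');t=cv2.imread('pics/t6.png')
im=np.zeros((600,800,3),np.uint8)
im[:290,:464]=cv2.resize(a,(464,290))
def put(src,u,v,w,h,s,U,V): im[V:V+int(h*s),U:U+int(w*s)]=cv2.resize(src[v:v+h,u:u+w],(int(w*s),int(h*s)),interpolation=cv2.INTER_CUBIC)
put(b,250,115,110,96,3,470,0)      # scene case
put(t,210,130,150,100,3,0,296)     # top case
put(b,300,60,110,100,3,460,296)
cv2.imwrite('pics/c6.png',im)
for p in [(.5605,.284,.06),(.46,.10,.32)]: print(proj('s6',p),proj('t6',p),proj('w6',p))
E
```

```text
t: 9.57
tcp_pos: [0.4606, 0.0987, 0.3171]
eef_rot: [0.426, 0.882, -0.089, 0.178]
contact_force: [0.3, -0.2, -7.6]
width: 0.0434
finger_force: 59.5
[0.76428742 0.60958299 0.01763885] [0.46079855 0.09900438 0.31789457]
[302.73943726 184.38729827] [285.42916453 196.15696279] [494.42817524  25.49315467]
[317.4876372  139.89078578] [365.47732364 226.53590854] [321.96426095 255.53449346]
```

View pics/c6.png

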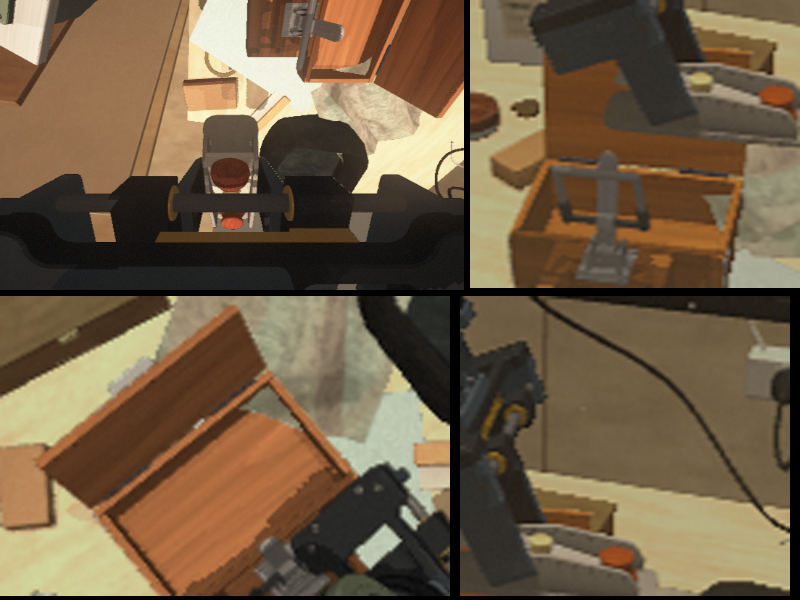

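The plane is held centrally and roughly level. Scene crop: rim corners at (512,235), (742,180) and (545,162), lever tip at (607,155), loop bar from (558,165) to (642,180). Next I fit the case, lid, lever and loop.

```bash
cat > fit.py <<'E'
from h import *
from scipy.optimize import least_squares
t=lambda u,v:(210+u/3.733,130+v/3.736)
s=lambda u,v:(250+(u-470)/3,115+v/3)
s8=lambda u,v:(u*.8,v*.8)
rim=62
def P(q):
    L,lev,rise=q[3:6]
    pin=np.array([-93-28*np.cos(lev-.176),0,80+28*np.sin(lev-.176)])
    lid=lambda r,y,o:np.array([63-r*np.cos(L)+o*np.sin(L),y,62.5+r*np.sin(L)+o*np.cos(L)])
    return {'fl':(-63,100,rim),'fr':(-63,-100,rim),'br':(63,-100,rim),'bl':(63,100,rim),'sl':(-171,55,rim),'sr':(-171,-55,rim),
     'lidl':lid(126,100,0),'lidr':lid(126,-100,0),'lidro':lid(126,-100,9.5),'tip':(-93-80*np.cos(lev),0,80+80*np.sin(lev)),
     'bar':pin+70*np.array([np.cos(rise),0,np.sin(rise)])}
O=[('fl','t0',t(230,402)),('fr','t0',t(443,228)),('br','t0',t(335,97)),('bl','t0',t(122,270)),('sl','t0',t(375,480)),('sr','t0',t(490,385)),
('lidro','t0',t(292,12)),('lidr','t0',t(330,90) if 0 else t(280,20)),('tip','t0',t(335,297)),('bar','t0',t(376,360)),
('fl','s6',s(512,235)),('br','s6',s(742,180)),('bl','s6',s(545,162)),('tip','s6',s(607,153)),('bar','s6',s(600,171)),
('lidr','s0',s8(428,165)),('lidl','s0',s8(344,158)),('sl','s0',s8(338,283)),('sr','s0',s8(393,298))]
def W(q,p): c,sn=np.cos(q[2]),np.sin(q[2]); p=np.array(p)/1000; return np.array([q[0]+c*p[0]-sn*p[1],q[1]+sn*p[0]+c*p[1],p[2]])
def f(q):
    D=P(q); return np.hstack([proj(fn,W(q,D[n]))-uv for n,fn,uv in O])
if __name__=='__main__':
    r=least_squares(f,[.56,.284,.671,1.7,1.65,2.0],loss='soft_l1'); print(r.x.round(4))
    for o,e in zip(O,f(r.x).reshape(-1,2)): print(o[0],o[1],e.round(1))
    np.save('case.npy',r.x)
    # level check of held plane in s6
    T=np.array([.4608,.0990,.3179]); a=np.array([np.cos(2.242+np.pi),np.sin(2.242+np.pi),0])
    for d in (-.04,0,.1): print(d,proj('s6',T+a*d-np.array([0,0,.031])).round(1))
    print('seen',s(620,128),s(780,140))
E
python3 fit.py
```

```text
[0.5609 0.283  0.6838 1.7369 1.9487 1.9051]
fl t0 [-0.2  1.4]
fr t0 [ 1.7 -1.4]
br t0 [-0.1 -2. ]
bl t0 [-1.6 -0.1]
sl t0 [1.1 1.4]
sr t0 [ 2.8 -0.9]
lidro t0 [-0.4 -1.3]
lidr t0 [ 5.3 -0.8]
tip t0 [-1.2  1.1]
bar t0 [ 0.1 -1.3]
fl s6 [-1.3  0.3]
br s6 [ 0.6 -0.3]
bl s6 [-0.7 -0.4]
tip s6 [1.4 2.8]
bar s6 [-0.6  0.7]
lidr s0 [0.9 1.1]
lidl s0 [-2.1  1.2]
sl s0 [-2.2 -5.8]
sr s0 [ -3.5 -13.1]
-0.04 [299.9 151.9]
0 [318.2 153.5]
0.1 [365.1 157.9]
seen (300.0, 157.66666666666666) (353.3333333333333, 161.66666666666666)
```

```bash
cat >> h.py <<'E'
q=np.load('case.npy') if __import__('os').path.exists('case.npy') else None
def cw(x,y,z): c,s=np.cos(q[2]),np.sin(q[2]); return np.array([q[0]+c*x-s*y,q[1]+s*x+c*y,z])
def incase(): 
    p=arm.get_obs()['tcp_pos'];c,s=np.cos(q[2]),np.sin(q[2]);d=p[:2]-q[:2];return np.array([c*d[0]+s*d[1],-s*d[0]+c*d[1],p[2]]).round(4)
H=q[2]+np.pi/2 if q is not None else 0
E
python3 - <<'E'
from h import *
print(go(cw(-.013,.040,.22),H,-.4),incase())
E
```

```text
[ 0.1502  0.1795  0.042  -0.009   0.0003 -0.0115] [-0.1938 -0.0794  0.3179]
```

```bash
python3 -m creep '[[0.03,0.06,0.07,0.01,0,0,0],[0.03,0.06,0.07,0.01,0,0,0],[0.03,0.15,0.18,0.03,-0.009,0,-0.0115],[0.03,0.15,0.18,0.03,-0.009,0,-0.0115],[0.03,0.15,0.18,0.03,-0.009,0,-0.0115],[0.03,0.15,0.18,0.03,-0.009,0,-0.0115],[0.03,0.15,0.18,0.042,-0.009,0,-0.0115],[0.03,0.15,0.18,0.042,-0.009,0,-0.0115],[0.03,0.15,0.18,0.042,-0.009,0,-0.0115],[0.03,0.15,0.18,0.042,-0.009,0,-0.0115]]'
python3 - <<'E'
from h import *
print(incase(),go(cw(-.013,.040,.13),H,-.4),arm.get_obs()['joint_pos'].round(2))
snap('scene','s7');snap('top','t7');snap('wrist','w7')
E
```

```text
t: 10.55
tcp_pos: [0.5262, 0.306, 0.2214]
eef_rot: [0.421, 0.885, -0.085, 0.18]
contact_force: [0.5, 0.3, -6.5]
width: 0.0437
finger_force: 59.8
[-0.0123  0.0397  0.2214] [ 0.0359 -0.0008  0.084   0.0017  0.001  -0.0007] [ 0.71  0.38  1.56 -0.43  1.24  0.18]
```

```bash
python3 -m creep '[[0.03,0.006,0,0.014,0,0,0],[0.03,0.012,0,0.028,0,0,0],[0.03,0.018,0,0.042,0,0,0],[0.03,0.024,0,0.056,0,0,0],[0.03,0.03,0,0.07,0,0,0],[0.03,0.036,0,0.084,0,0,0],[0.03,0.04,0,0.093,0,0,0],[0.03,0.043,0,0.1,0,0,0],[0.03,0.046,0,0.107,0,0,0],[0.03,0.048,0,0.112,0,0,0]]'
python3 - <<'E'
from h import *
o=arm.get_obs();print(incase(),o['contact_force'],o['ft_torque'])
E
```

```text
t: 11.53
tcp_pos: [0.5261, 0.307, 0.099]
eef_rot: [0.42, 0.885, -0.084, 0.18]
contact_force: [0.8, -0.9, -7.0]
width: 0.0435
finger_force: 59.8
[-0.0118  0.0406  0.099 ] [ 0.75052809 -0.94023352 -7.03275002] [0.7505458  0.58096877 0.00233045]
```

```bash
python3 -m creep '[[0.03,0.001,0,0.003,0,0,0],[0.03,0.003,0,0.007,0,0,0],[0.03,0.004,0,0.01,0,0,0],[0.03,0.006,0,0.013,0,0,0],[0.03,0.007,0,0.017,0,0,0],[0.03,0.009,0,0.02,0,0,0],[0.03,0.01,0,0.023,0,0,0],[0.03,0.011,0,0.026,0,0,0],[0.03,0.012,0,0.029,0,0,0],[0.03,0.012,0,0.029,0,0,0]]'
python3 - <<'E'
from h import *
o=arm.get_obs();print(incase(),o['contact_force'],o['ft_torque'])
E
```

```text
t: 12.37
tcp_pos: [0.526, 0.3066, 0.067]
eef_rot: [0.42, 0.885, -0.085, 0.18]
contact_force: [0.6, 0.6, -7.7]
width: 0.0436
finger_force: 59.8
[-0.0121  0.0404  0.067 ] [ 0.60978341  0.64415768 -7.74443958] [0.7492647  0.56214999 0.08602606]
```

```bash
python3 -m creep '[[0.03,0.0007,0,0.0017,0,0,0],[0.03,0.0014,0,0.0033,0,0,0],[0.03,0.002,0,0.005,0,0,0],[0.03,0.0027,0,0.0067,0,0,0],[0.03,0.0035,0,0.0084,0,0,0],[0.03,0.0043,0,0.01,0,0,0],[0.03,0.005,0,0.012,0,0,0],[0.03,0.0058,0,0.0137,0,0,0],[0.03,0.006,0,0.0145,0,0,0],[0.03,0.006,0,0.0145,0,0,0]]'
python3 - <<'E'
from h import *
o=arm.get_obs();print(incase(),o['contact_force'],o['ft_torque'])
E
```

```text
t: 13.2
tcp_pos: [0.5259, 0.3065, 0.0515]
eef_rot: [0.42, 0.885, -0.085, 0.18]
contact_force: [0.6, 1.1, -5.3]
width: 0.0436
finger_force: 59.8
[-0.0123  0.0403  0.0515] [ 0.57576372  1.0811392  -5.34505792] [0.67699769 0.58507281 0.06181795]
```

```bash
python3 -m creep '[[0.03,0.0004,0,0.001,0,0,0],[0.03,0.0008,0,0.002,0,0,0],[0.03,0.0012,0,0.003,0,0,0],[0.03,0.0016,0,0.004,0,0,0],[0.03,0.002,0,0.005,0,0,0],[0.03,0.0024,0,0.006,0,0,0],[0.03,0.0024,0,0.006,0,0,0],[0.03,0.0024,0,0.006,0,0,0],[0.03,0.0024,0,0.006,0,0,0],[0.03,0.0024,0,0.006,0,0,0]]'
python3 - <<'E'
from h import *
o=arm.get_obs();print(incase(),o['contact_force'],o['ft_torque'])
E
```

```text
t: 14.03
tcp_pos: [0.5261, 0.3064, 0.0454]
eef_rot: [0.42, 0.885, -0.085, 0.18]
contact_force: [0.9, 1.1, -5.0]
width: 0.0441
finger_force: 59.8
[-0.0122  0.0402  0.0454] [ 0.91021871  1.09894357 -4.99378641] [0.57875465 0.56158588 0.10768729]
```

```bash
python3 -m creep '[[0.03,0.0004,0,0.001,0,0,0],[0.03,0.0008,0,0.002,0,0,0],[0.03,0.0012,0,0.003,0,0,0],[0.03,0.0016,0,0.004,0,0,0],[0.03,0.002,0,0.005,0,0,0],[0.03,0.002,0,0.005,0,0,0],[0.03,0.002,0,0.005,0,0,0],[0.03,0.002,0,0.005,0,0,0],[0.03,0.002,0,0.005,0,0,0],[0.03,0.002,0,0.005,0,0,0]]' 30
python3 - <<'E'
from h import *
o=arm.get_obs();print(incase(),o['contact_force'],o['ft_torque'])
E
```

```text
t: 14.87
tcp_pos: [0.5265, 0.3068, 0.0405]
eef_rot: [0.42, 0.885, -0.084, 0.18]
contact_force: [-0.8, 4.7, 3.4]
width: 0.0438
finger_force: 29.9
[-0.0116  0.0402  0.0405] [-0.84428801  4.65874706  3.36973629] [0.07150732 0.35322122 0.0788105 ]
```

```bash
python3 -m creep '[[0.044,0,0,0,0,0,0],[0.046,0,0,0,0,0,0],[0.048,0,0,0,0,0,0],[0.05,0,0,0,0,0,0],[0.052,0,0,0,0,0,0],[0.053,0,0,0,0,0,0],[0.054,0,0,0,0,0,0],[0.054,0,0,0,0,0,0],[0.054,0,0,0,0,0,0],[0.054,0,0,0,0,0,0]]' 5
python3 - <<'E'
from h import *
o=arm.get_obs();print(incase(),o['contact_force'],o['ft_torque'])
snap('scene','s8');snap('top','t8');snap('wrist','w8')
E
```

```text
t: 15.7
tcp_pos: [0.5273, 0.3071, 0.0402]
eef_rot: [0.42, 0.885, -0.084, 0.181]
contact_force: [3.5, 3.8, 1.5]
width: 0.0538
finger_force: 2.5
[-0.0108  0.0399  0.0402] [3.5303326  3.76619922 1.47762334] [ 0.52581949 -0.40394128  0.18077735]
```

```bash
python3 -m creep '[[0.054,0,0.001,0,0,0,0],[0.054,0,0.003,0,0,0,0],[0.054,0,0.003,0,0,0,0],[0.054,-0.002,0.003,-0.005,0,0,0],[0.054,-0.004,0.003,-0.01,0,0,0],[0.054,-0.008,0.003,-0.02,0,0,0],[0.054,-0.013,0.003,-0.03,0,0,0],[0.054,-0.02,0.003,-0.047,0,0,0],[0.054,-0.027,0.003,-0.063,0,0,0],[0.054,-0.035,0.003,-0.082,0,0,0]]'
python3 - <<'E'
from h import *
o=arm.get_obs();print(incase(),o['contact_force'],o['ft_torque'])
print(go(cw(-.013,.04,.30),H,0))
E
```

```text
t: 16.68
tcp_pos: [0.5284, 0.3078, 0.1308]
eef_rot: [0.42, 0.885, -0.085, 0.18]
contact_force: [0.0, 0.5, -0.0]
width: 0.0539
finger_force: 0.0
[-0.0095  0.0398  0.1308] [ 0.02312966  0.45132838 -0.04654087] [ 0.12123068  0.1202643  -0.02479806]
[-6.580e-02 -3.300e-03 -1.559e-01  1.000e-03  4.005e-01  4.000e-04]
```

```bash
python3 -m creep '[[0.054,-0.015,0,-0.035,0,0,0],[0.054,-0.03,0,-0.07,0,0,0],[0.054,-0.045,0,-0.11,0,0,0],[0,-0.066,0,-0.156,0,0.1,0],[0,-0.066,0,-0.156,0,0.2,0],[0,-0.066,0,-0.156,0,0.3,0],[0,-0.066,0.03,-0.156,0,0.4,0],[0,-0.066,0.06,-0.156,0,0.4,0],[0,-0.066,0.06,-0.156,0,0.4,0],[0,-0.066,0.06,-0.156,0,0.4,0]]'
python3 - <<'E'
from h import *
print(incase(),go(cw(.14,.078,.30),H,0),go(cw(.135,.078,.170),H,0))
snap('scene','s9');snap('top','t9');snap('wrist','w9')
E
```

```text
t: 17.52
tcp_pos: [0.5754, 0.3458, 0.2986]
eef_rot: [0.429, 0.903, 0.0, 0.0]
contact_force: [-0.0, -0.0, 0.1]
width: 0.01
finger_force: 0.0
[0.0509 0.0395 0.2986] [ 0.0384  0.0891 -0.0014  0.0005  0.0006  0.0005] [0.0385 0.084  0.1286 0.0005 0.0006 0.0005]
```

```bash
python3 -m creep '[[0,0.02,0.04,0,0,0,0],[0,0.038,0.08,0,0,0,0],[0,0.038,0.086,0.01,0,0,0],[0,0.038,0.086,0.04,0,0,0],[0,0.038,0.086,0.07,0,0,0],[0,0.038,0.086,0.095,0,0,0],[0,0.038,0.086,0.115,0,0,0],[0,0.038,0.086,0.123,0,0,0],[0,0.038,0.086,0.123,0,0,0],[0,0.038,0.086,0.123,0,0,0]]'
python3 - <<'E'
from h import *
print(incase())
E
```

```text
t: 18.5
tcp_pos: [0.6175, 0.4298, 0.1769]
eef_rot: [0.429, 0.903, 0.001, 0.001]
contact_force: [-0.2, 0.4, 0.1]
width: 0.0002
finger_force: 0.0
[0.1367 0.078  0.1769]
```

```bash
python3 -m creep '[[0,0,-0.03,0,0,0,0],[0,0,-0.05,-0.002,0,0,0],[0,0,-0.068,-0.0025,0,0,0],[0,0,-0.078,-0.001,0,0,0],[0,0,-0.088,0.001,0,0,0],[0,0,-0.095,0.003,0,0,0],[0,0,-0.102,0.006,0,0,0],[0,0,-0.109,0.0095,0,0,0],[0,0,-0.1165,0.0143,0,0,0],[0,0,-0.123,0.019,0,0,0]]'
python3 - <<'E'
from h import *
print(incase(),arm.get_obs()['contact_force'])
E
```

```text
t: 19.33
tcp_pos: [0.5222, 0.3517, 0.1569]
eef_rot: [0.429, 0.903, 0.001, 0.001]
contact_force: [0.7, 1.1, 1.0]
width: 0.0006
finger_force: 0.8
[0.0134 0.0778 0.1569] [0.74622007 1.05260092 1.00539117]
```

```bash
python3 -m creep '[[0,0,-0.007,0.006,0,0,0],[0,0,-0.014,0.013,0,0,0],[0,0,-0.02,0.021,0,0,0],[0,0,-0.0253,0.03,0,0,0],[0,0,-0.0296,0.0387,0,0,0],[0,0,-0.033,0.048,0,0,0],[0,0,-0.0355,0.058,0,0,0],[0,0,-0.037,0.066,0,0,0],[0,0,-0.037,0.068,0,0,0],[0,0,-0.037,0.069,0,0,0]]'
python3 - <<'E'
from h import *
print(incase(),arm.get_obs()['contact_force'])
E
```

```text
t: 20.17
tcp_pos: [0.4934, 0.3283, 0.0891]
eef_rot: [0.429, 0.903, -0.0, 0.0]
contact_force: [-5.3, -3.7, 20.7]
width: 0.0005
finger_force: 10.3
[-0.0236  0.0778  0.0891] [-5.32538333 -3.70713958 20.67361836]
```

```bash
python3 -m creep '[[0,0,0,-0.03,0,0,0],[0,0,0,-0.07,0,0,0],[0,0,0,-0.11,0,0,0],[0,0,0,-0.15,0,0,0],[0,-0.03,-0.03,-0.165,0,0,0],[0,-0.06,-0.06,-0.165,0,0,0],[0,-0.068,-0.066,-0.165,0,0,0],[0,-0.068,-0.066,-0.165,0,0,0],[0,-0.068,-0.066,-0.165,0,0,0],[0,-0.068,-0.066,-0.165,0,0,0]]'
python3 - <<'E'
from h import *
snap('wrist','w10');snap('scene','s10');snap('top','t10'); print(incase())
a=cv2.imread('pics/w10.png');b=cv2.imread('pics/s10.png');t=cv2.imread('pics/t10.png')
im=np.zeros((600,800,3),np.uint8)
def put(src,u,v,w,h,s,U,V): im[V:V+int(h*s),U:U+int(w*s)]=cv2.resize(src[v:v+h,u:u+w],(int(w*s),int(h*s)),interpolation=cv2.INTER_CUBIC)
put(a,170,90,300,200,1.6,0,0)
put(b,250,140,105,95,3,484,0)
put(t,210,130,150,90,3,0,325)
w=cv2.imread('pics/w9.png'); put(w,200,60,300,230,1.1,460,325)
cv2.imwrite('pics/c10.png',im)
E
```

```text
t: 21.0
tcp_pos: [0.4856, 0.2349, 0.2518]
eef_rot: [0.429, 0.903, 0.0, 0.0]
contact_force: [-1.2, 0.5, -0.1]
width: 0.0004
finger_force: 0.0
[-0.0886  0.0106  0.2518]
```

View pics/c10.png

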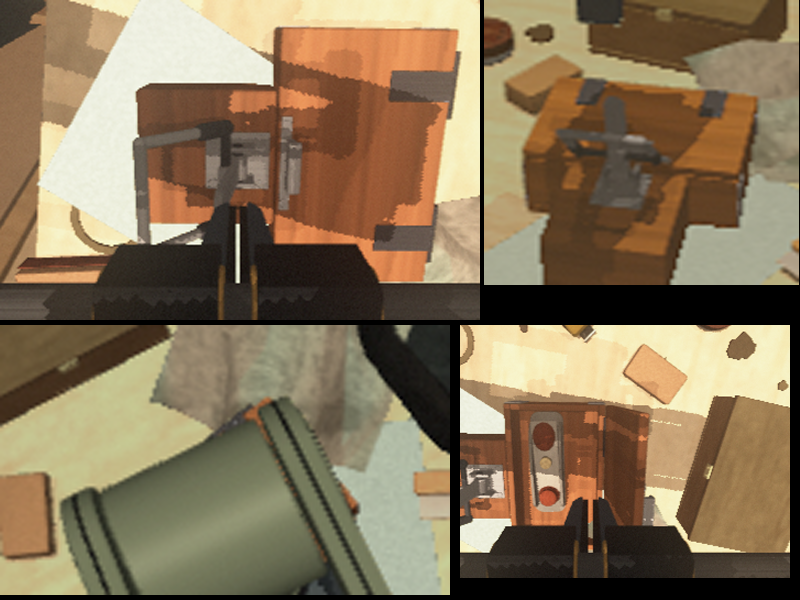

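The last picture shows the plane lying in the case and the lid shut. The loop is tipped well back, with its bar end at (140,143) and the wire root at (230,130). In the scene crop the lever tip is at (614,97). Next I intersect these rays with the known case-y planes.

Run:
```python
from h import *
c,s=np.cos(q[2]),np.sin(q[2]); Rc=np.array([[c,s,0],[-s,c,0],[0,0,1]])
def ony(fn,uv,y):
    o,r=ray(fn,uv); o=Rc@(o-np.r_[q[:2],0]); r=Rc@r; return (o+r*(y-o[1])/r[1]).round(4)
w=lambda u,v:(170+u/1.6,90+v/1.6); sc=lambda u,v:(250+(u-484)/3,140+v/3)
print('bar end',ony('w10',w(138,143),.034),'root',ony('w10',w(232,130),.034))
print('s bar end',ony('s10',sc(560,131),.034),ony('s10',sc(566,147),.034))
print('tip s',ony('s10',sc(614,97),0))
for n,uv,z in (('keeper',w(287,118),.086),('keeper2',w(287,208),.086),('lid corner',w(275,28),.072),('lid far',w(459,28),.072)):
    p=onz('w10',uv,z); print(n,(Rc@(p-np.r_[q[:2],0])).round(4))
for lev in (1.85,1.5,1.2,.9,.6):
    ri=3.75-lev; pin=np.array([-93-28*np.cos(lev-.176),80+28*np.sin(lev-.176)]); print(lev,'tip',(-93-80*np.cos(lev)),80+80*np.sin(lev),'pin',pin.round(),'bar',(pin+70*np.array([np.cos(ri),np.sin(ri)])).round())
```

```text
bar end [-0.1468  0.034   0.1554] root [-0.0941  0.034   0.1157]
s bar end [-0.1521  0.034   0.1657] [-0.1392  0.034   0.1405]
tip s [-0.1043  0.      0.1706]
keeper [-0.0553  0.0371  0.086 ]
keeper2 [-0.0531 -0.0311  0.086 ]
lid corner [-0.0642  0.0984  0.072 ]
lid far [0.0651 0.0986 0.072 ]
1.85 tip -70.95278025403897 156.90201623802398 pin [-90. 108.] bar [-113.  174.]
1.5 tip -98.65897613341623 159.79959892832437 pin [-100.  107.] bar [-144.  162.]
1.2 tip -121.98862035813389 154.5631268773781 pin [-108.  104.] bar [-166.  143.]
0.9 tip -142.72879746165316 142.66615277019866 pin [-114.   99.] bar [-181.  119.]
0.6 tip -159.02684919277425 125.17139787160284 pin [-119.   92.] bar [-189.   91.]
```

```bash
python3 -m creep '[[0,0.009,-0.04,0,0,0,0],[0,0.009,-0.08,0,0,0,0],[0,0.009,-0.097,0,0,0,0],[0,0.009,-0.097,0,0,0,0],[0,0.009,-0.097,0.03,0,0,0],[0,0.009,-0.097,0.06,0,0,0],[0,0.009,-0.097,0.08,0,0,0],[0,0.009,-0.097,0.085,0,0,0],[0,0.009,-0.097,0.085,0,0,0],[0,0.009,-0.097,0.085,0,0,0]]'
python3 - <<'E'
from h import *
print(incase(),arm.get_obs()['contact_force'])
E
```

```text
t: 21.98
tcp_pos: [0.4059, 0.1807, 0.168]
eef_rot: [0.429, 0.904, 0.001, 0.001]
contact_force: [0.4, -0.0, 1.2]
width: 0.0004
finger_force: 0.0
[-0.1848  0.0187  0.168 ] [ 0.39752765 -0.01112254  1.15088187]
```

```bash
python3 -m creep '[[0,0,0.015,0,0,0,0],[0,0,0.025,0,0,0,0],[0,0,0.035,0,0,0,0],[0,0,0.045,0,0,0,0],[0,0,0.055,0,0,0,0],[0,0,0.063,0,0,0,0],[0,0,0.071,0,0,0,0],[0,0,0.079,0,0,0,0],[0,0,0.081,0,0,0,0],[0,0,0.081,0,0,0,0]]'
python3 - <<'E'
from h import *
print(incase(),arm.get_obs()['contact_force'])
E
```

```text
t: 22.82
tcp_pos: [0.4679, 0.2314, 0.1673]
eef_rot: [0.429, 0.903, 0.0, 0.001]
contact_force: [-0.1, -0.1, -0.3]
width: 0.0001
finger_force: 0.0
[-0.1046  0.0188  0.1673] [-0.09668688 -0.12856768 -0.32560129]
```

```bash
python3 -m creep '[[0,0,-0.006,0,0,0,0],[0,0,-0.006,-0.03,0,0,0],[0,0,-0.006,-0.06,0,0,0],[0,0,-0.006,-0.085,0,0,0],[0,-0.008,0.016,-0.085,0,0,0],[0,-0.008,0.016,-0.085,0,0,0],[0,-0.008,0.016,-0.085,0,0,0],[0,-0.008,0.016,-0.085,0,0,0],[0,-0.008,0.016,-0.085,0,0,0],[0,-0.008,0.016,-0.085,0,0,0]]'
cat > chk.py <<'E'
from h import *
import sys
n=sys.argv[1]
snap('wrist','w'+n);snap('scene','s'+n); print(incase())
def sat(fn,P):
    im=cv2.imread(f'pics/{fn}.png'); hsv=cv2.cvtColor(im,cv2.COLOR_BGR2HSV); o=[]
    for p in P:
        u,v=np.round(proj(fn,p)).astype(int); o.append((int(u),int(v),*map(int,hsv[v,u])) if 0<=u<640 and 0<=v<400 else None)
    return o
# wire/bar seen from wrist (y=+34 side): sample saturation profile across bar at y=.02 along x on lid, and the wire at mid
for fn in ('w10','w'+n):
    print(fn,'old bar',sat(fn,[cw(-.146,y,.160) for y in (.03,.02)]))
    print(' x profile lid y=.028 z=.076',[(i,)+(t[3:] if t else ()) for i,t in zip(range(-54,-20,3),sat(fn,[cw(x/1000,.028,.078) for x in range(-54,-20,3)]))])
    print(' y profile wire x=-65',[(y,)+t[3:] for y,t in zip(range(26,46,2),sat(fn,[cw(-.065,y/1000,.091) for y in range(26,46,2)]))])
E
python3 chk.py 11
```

```text
t: 23.65
tcp_pos: [0.484, 0.2346, 0.252]
eef_rot: [0.429, 0.903, -0.0, 0.0]
contact_force: [0.3, -0.2, -0.1]
width: 0.0004
finger_force: 0.0
[-0.0898  0.011   0.2522]
w10 old bar [(256, 185, 12, 53, 106), (257, 196, 16, 52, 103)]
 x profile lid y=.028 z=.076 [(-54, 53, 126), (-51, 69, 144), (-48, 158, 116), (-45, 169, 118), (-42, 160, 118), (-39, 167, 133), (-36, 154, 116), (-33, 172, 110), (-30, 159, 117), (-27, 162, 110), (-24, 168, 112), (-21, 168, 106)]
 y profile wire x=-65 [(26, 159, 98), (28, 156, 103), (30, 149, 106), (32, 151, 105), (34, 156, 108), (36, 154, 104), (38, 150, 112), (40, 154, 111), (42, 147, 109), (44, 151, 110)]
w11 old bar [(258, 186, 16, 99, 170), (259, 196, 12, 127, 124)]
 x profile lid y=.028 z=.076 [(-54, 58, 115), (-51, 80, 115), (-48, 159, 114), (-45, 156, 118), (-42, 151, 123), (-39, 104, 105), (-36, 66, 105), (-33, 60, 114), (-30, 112, 112), (-27, 161, 108), (-24, 162, 110), (-21, 160, 110)]
 y profile wire x=-65 [(26, 149, 99), (28, 149, 106), (30, 91, 98), (32, 61, 104), (34, 57, 112), (36, 57, 112), (38, 142, 88), (40, 146, 101), (42, 146, 101), (44, 151, 103)]
```

The bar now lies at x≈-34 mm on the lid, behind the keeper, and the lever is at about 1.6. Next is the lever.

```bash
python3 -m creep '[[0,-0.011,0.035,0,0,0,0],[0,-0.011,0.035,0,0,0,0],[0,-0.011,0.035,0.03,0,0,0],[0,-0.011,0.035,0.06,0,0,0],[0,-0.011,0.035,0.0816,0,0,0],[0,-0.011,0.035,0.0816,0,0,0],[0,-0.011,0.025,0.0816,0,0,0],[0,-0.011,0.015,0.0816,0,0,0],[0,-0.011,0.005,0.0816,0,0,0],[0,-0.011,0,0.082,0,0,0]]'
python3 - <<'E'
from h import *
print(incase(),arm.get_obs()['contact_force'])
E
```

```text
t: 24.58
tcp_pos: [0.4916, 0.226, 0.1725]
eef_rot: [0.429, 0.903, 0.002, 0.002]
contact_force: [1.5, 1.0, -0.1]
width: 0.0004
finger_force: 0.7
[-0.0897 -0.0004  0.1725] [ 1.48612386  0.95499034 -0.14928501]
```

```bash
python3 -m creep '[[0,0,-0.007,0.0012,0,0,0],[0,0,-0.0142,0.0033,0,0,0],[0,0,-0.021,0.0062,0,0,0],[0,0,-0.0276,0.0096,0,0,0],[0,0,-0.0337,0.0136,0,0,0],[0,0,-0.0395,0.0184,0,0,0],[0,0,-0.0447,0.0236,0,0,0],[0,0,-0.0494,0.0293,0,0,0],[0,0,-0.0534,0.0355,0,0,0],[0,0,-0.0552,0.0387,0,0,0]]'
python3 - <<'E'
from h import *
print(incase(),arm.get_obs()['contact_force'])
E
```

```text
t: 25.42
tcp_pos: [0.4481, 0.1909, 0.1306]
eef_rot: [0.429, 0.903, -0.0, -0.0]
contact_force: [0.1, 0.2, 2.5]
width: 0.0008
finger_force: 1.3
[-0.1456 -0.0002  0.1306] [0.10534306 0.16046703 2.52057902]
```

```bash
cat > chk2.py <<'E'
from h import *
import sys
n=sys.argv[1]
snap('wrist','w'+n);snap('scene','s'+n);snap('top','t'+n)
def S(fn,P):
    hsv=cv2.cvtColor(cv2.imread(f'pics/{fn}.png'),cv2.COLOR_BGR2HSV); o=[]
    for p in P:
        u,v=np.round(proj(fn,p)).astype(int); o.append(int(hsv[v,u,1]) if 0<=u<640 and 0<=v<400 else None)
    return o
xs=range(-66,-18,3); ys=range(24,48,2)
for fn in ('w'+n,'s'+n,'t'+n):
    for y in (.026,-.026): print(fn,'bar y',y,list(zip(xs,S(fn,[cw(x/1000,y,.078) for x in xs]))))
    print(fn,'wire+',list(zip(ys,S(fn,[cw(-.075,y/1000,.082) for y in ys]))))
E
python3 chk2.py 12
```

```text
w12 bar y 0.026 [(-66, 137), (-63, 154), (-60, 47), (-57, 53), (-54, 53), (-51, 172), (-48, 64), (-45, 54), (-42, 58), (-39, 166), (-36, 164), (-33, 168), (-30, 168), (-27, 165), (-24, 163), (-21, 163)]
w12 bar y -0.026 [(-66, 152), (-63, 154), (-60, 57), (-57, 53), (-54, 73), (-51, 156), (-48, 55), (-45, 54), (-42, 82), (-39, 166), (-36, 165), (-33, 168), (-30, 164), (-27, 163), (-24, 164), (-21, 166)]
w12 wire+ [(24, 54), (26, 53), (28, 154), (30, 154), (32, 50), (34, 55), (36, 63), (38, 143), (40, 154), (42, 153), (44, 150), (46, 154)]
s12 bar y 0.026 [(-66, 36), (-63, 42), (-60, 32), (-57, 40), (-54, 40), (-51, 42), (-48, 36), (-45, 36), (-42, 38), (-39, 59), (-36, 59), (-33, 85), (-30, 85), (-27, 80), (-24, 63), (-21, 63)]
s12 bar y -0.026 [(-66, 145), (-63, 41), (-60, 41), (-57, 62), (-54, 145), (-51, 92), (-48, 45), (-45, 45), (-42, 41), (-39, 84), (-36, 83), (-33, 189), (-30, 183), (-27, 183), (-24, 179), (-21, 183)]
s12 wire+ [(24, 48), (26, 48), (28, 36), (30, 40), (32, 36), (34, 36), (36, 45), (38, 41), (40, 45), (42, 44), (44, 46), (46, 36)]
t12 bar y 0.026 [(-66, 61), (-63, 62), (-60, 60), (-57, 61), (-54, 63), (-51, 69), (-48, 61), (-45, 29), (-42, 8), (-39, 23), (-36, 36), (-33, 161), (-30, 162), (-27, 166), (-24, 166), (-21, 164)]
t12 bar y -0.026 [(-66, 54), (-63, 31), (-60, 15), (-57, 8), (-54, 8), (-51, 15), (-48, 20), (-45, 26), (-42, 25), (-39, 19), (-36, 32), (-33, 163), (-30, 165), (-27, 163), (-24, 163), (-21, 166)]
t12 wire+ [(24, 60), (26, 64), (28, 63), (30, 63), (32, 62), (34, 60), (36, 60), (38, 61), (40, 61), (42, 61), (44, 63), (46, 62)]
```

The bar is centred at x≈-45 mm on both sides, so it's hooked. I keep pressing the lever down.

```bash
python3 -m creep '[[0,0,-0.0017,0.0034,0,0,0],[0,0,-0.003,0.007,0,0,0],[0,0,-0.0045,0.0102,0,0,0],[0,0,-0.0055,0.014,0,0,0],[0,0,-0.0065,0.0173,0,0,0],[0,0,-0.0075,0.021,0,0,0],[0,0,-0.008,0.0246,0,0,0],[0,0,-0.0085,0.029,0,0,0],[0,0,-0.0085,0.032,0,0,0],[0,0,-0.0085,0.0325,0,0,0]]'
python3 - <<'E'
from h import *
print(incase(),arm.get_obs()['contact_force'])
E
```

```text
t: 26.4
tcp_pos: [0.4422, 0.186, 0.0995]
eef_rot: [0.429, 0.903, -0.0, 0.0]
contact_force: [-3.0, -1.5, 9.0]
width: 0.0006
finger_force: 4.9
[-0.1533 -0.0002  0.0995] [-2.96191358 -1.46228195  8.96990377]
```

```bash
python3 -m creep '[[0,0,0,0.001,0,0,0],[0,0,0,0.001,0,0,0],[0,0,0,0,0,0,0],[0,0,0,-0.01,0,0,0],[0,0,0,-0.03,0,0,0],[0,0,0,-0.06,0,0,0],[0,0,0,-0.09,0,0,0],[0,0,0,-0.12,0,0,0],[0,0,0,-0.12,0,0,0],[0,0,0,-0.12,0,0,0]]'; python3 chk2.py 13 | grep w13
python3 - <<'E'
from h import *
def S(fn,P):
    hsv=cv2.cvtColor(cv2.imread(f'pics/{fn}.png'),cv2.COLOR_BGR2HSV)
    return [int(hsv[tuple(np.round(proj(fn,p)).astype(int)[::-1])][1]) for p in P]
xs=range(-190,-140,4)
for z in (.0825,.095,.105): print(z,list(zip(xs,S('w13',[cw(x/1000,0,z) for x in xs]))))
print(incase(),arm.get_obs()['contact_force'])
E
```

```text
t: 27.23
tcp_pos: [0.4432, 0.1865, 0.2204]
eef_rot: [0.429, 0.903, 0.002, 0.002]
contact_force: [0.3, 0.4, -0.5]
width: 0.0002
finger_force: 0.0
w13 bar y 0.026 [(-66, 144), (-63, 157), (-60, 73), (-57, 54), (-54, 57), (-51, 166), (-48, 67), (-45, 59), (-42, 72), (-39, 165), (-36, 167), (-33, 164), (-30, 162), (-27, 165), (-24, 169), (-21, 170)]
w13 bar y -0.026 [(-66, 154), (-63, 160), (-60, 84), (-57, 54), (-54, 63), (-51, 156), (-48, 60), (-45, 53), (-42, 81), (-39, 164), (-36, 168), (-33, 166), (-30, 168), (-27, 168), (-24, 170), (-21, 167)]
w13 wire+ [(24, 57), (26, 86), (28, 153), (30, 148), (32, 68), (34, 58), (36, 60), (38, 56), (40, 151), (42, 153), (44, 153), (46, 152)]
0.0825 [(-190, 17), (-186, 18), (-182, 16), (-178, 50), (-174, 51), (-170, 46), (-166, 51), (-162, 49), (-158, 46), (-154, 47), (-150, 50), (-146, 48), (-142, 54)]
0.095 [(-190, 17), (-186, 15), (-182, 16), (-178, 28), (-174, 51), (-170, 42), (-166, 53), (-162, 45), (-158, 48), (-154, 45), (-150, 46), (-146, 48), (-142, 52)]
0.105 [(-190, 16), (-186, 18), (-182, 17), (-178, 16), (-174, 29), (-170, 41), (-166, 48), (-162, 49), (-158, 49), (-154, 50), (-150, 54), (-146, 49), (-142, 46)]
[-1.539e-01  1.000e-04  2.177e-01] [ 0.50446113 -0.21241489 -0.53589912]
```

```bash
python3 -c "
from workcell import arm
print(arm.job_done())"
```

```text
the job is handed in; nothing more can be done
None
```

The job is handed in: the plane lies on its sole in the case, the lid is shut, the loop is hooked behind the keeper and the lever is pressed flat. I checked this from camera images and contact forces, but got no verdict back; dragging the plane out from under the leaning board may have nudged the sanding block or scraper a few millimetres, which I didn't re-measure.

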